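# Load the last pan and lock the carrier's keeper bar

## Task

Get the pan carrier ready to go: push the orange-lidded pan straight back along its runners, under the shelf, until it stops against the back panel. Then pull up the red spring knob of the keeper bar to draw its pin, slide the bar to the right to the next hole so that it also shuts in the orange pan, and let the pin drop fully into that hole. Finish while still holding the knob with the pin fully down, do not let go of it, and leave all the other things where they stand.

Things in the scene. Friction and masses are not known exactly. Their poses are not given: they have to be found in the camera images.
- carrier: Stainless pan carrier fixed on the bench: three open-fronted lanes, centres at y = +120, 0, -120 mm. Pans hang by their rims on runners 125 mm above the bench and slide along x up to the back panel; a pan is home when its origin is at x = 0 in this frame. Origin on the bench under the middle lane's home pan; x to the back, y to the left along the front, z up. Handles reach y = +-227 mm.
- shelf_edge (a point): Middle of the front edge of the steel shelf that lies over the rear of the pans: carrier x = -8 mm; shelf underside 170, top 174 mm above the bench, from here 100 mm back and 388 mm wide. Axes as the carrier's.
- pan_orange: Stainless ninth-size pan, orange lid clipped on, 0.45 to 0.85 kg, in the right lane (carrier y = -120 mm), pulled 30 to 62 mm out to the front at the start. Body 152 x 86 mm, rim 176 (x) x 106 (y) mm. Lid top 73 mm and its bridge handle 90 mm above the bottom. Origin at the centre of its bottom, 62.5 mm above the bench; x to the carrier's back. Slides with 3 mm side play and a few N of friction.
- pan_front (a point): Middle of the front edge of the orange pan's rim, 88 mm in front of the pan's origin and 127 mm above the bench; the rim edge is 3.5 mm thick, the lid above it begins 5 mm farther back. Pushed here the pan moves straight. The pan is home when this point is at carrier x = -88 mm.
- keeper (a joint): Position of the keeper bar along its guide tube in m: 0 at the start (pin in the tube's middle hole, bar in front of the left and middle lanes), growing as it slides to the right (carrier -y). The next hole is at 0.120, where the bar stands before all three lanes; stop at 0.153; the third hole is at -0.120. Sliding takes about 2 N with the pin drawn. The pin has 1.3 mm play in a hole.
- plunger (a joint): Lift of the spring plunger (pin with its knob) in m: 0 = pin fully down in a hole, 0.009 = pin tip just clear of the tube, 0.013 = end of travel. Pulling up takes 6 N at first and 11 N at full lift; the spring drives it back down. Let go between holes, the pin rides on the tube at 0.008 to 0.009 and drops by itself when over a hole.
- knob: Red round knob of the plunger, 32 mm diameter, 22 mm high, to grip round its side from above; rises with the plunger and travels with the bar. Origin on its axis at mid height, 101 mm above the bench with the pin down; axes as the carrier's; at the start at carrier x = -150, y = +120 mm. Below it a 22 mm barrel (top 83 mm above the bench). Behind it, 36 mm from its axis, the bar's brackets.
- next_hole (a point): The hole the pin must go into, 10.5 mm wide, on top of the 25 mm square guide tube (along carrier y, -190 to +300 mm; top 45 mm above the bench), at carrier x = -150, y = 0: straight below the knob's axis when keeper is 0.120. A 32 mm square stop collar sits on the tube at y = -95 mm.
- bar_end (a point): Right-hand end of the keeper bar, a 16 mm round steel bar 350 mm long along the carrier's y, axis 122 mm above the bench and 44 mm behind the knob's axis. It passes 10 mm in front of a pan that is home and runs into one that is not.
- pan_green: Pan of the same make with a green lid, home in the middle or left lane. Leave alone. Origin at the centre of its bottom.
- pan_white: Pan of the same make with a white lid, home in the left or middle lane. Leave alone. Origin at the centre of its bottom.
- spare_lid: Blue spare lid, 98 x 166 x 7 mm with a bridge handle 24 mm high, lying on the carrier's shelf. Leave alone. Origin at the centre of its underside.
- bowl: Steel mixing bowl, 230 mm diameter, 75 mm high, on the bench to the left. Leave alone. Origin at the centre of its underside.
- squeeze_bottle: Yellow squeeze bottle, 56 mm diameter, 158 mm high, on the bench to the right. Leave alone. Origin at the centre of its underside.
- salt_shaker: Aluminium salt shaker, 60 mm diameter, 90 mm high, on the bench to the right. Leave alone. Origin at the centre of its underside.
- serving_spoon: Serving spoon with black handle, 260 mm long, 30 mm high at most, lying on the bench to the left front. Leave alone. Origin under its middle.
Mind the look-alikes: they are no part of the job. What is shaped like the pan_orange but black or purple is not meant.

How it is judged (in metres and radians):
On the way, in this order (a step that is already met when the one before it is completed fails the run):
1. the orange pan is home against the back panel while the keeper bar is still locked in its first hole (x of pan_orange in the frame of carrier above -0.007 m and linear speed of pan_orange below 0.03 m/s and value of joint keeper below 0.008 m and value of joint plunger below 0.004 m), for 0.2 s.
2. the fingers have drawn the pin clear of the first hole (value of joint plunger above 0.007 m and value of joint keeper below 0.03 m and contact force between the fingers and knob above 1 N), for 0.05 s.
At the end, for the whole second after the job is handed in: The keeper bar is within 4 mm of the next hole with its pin fully down (within 2 mm), the gripper's fingers still hold the knob (more than 2 N), and the orange pan hangs at rest on its runners in the right lane within 10 mm of the back panel (value of joint keeper between 0.116 and 0.124 m and value of joint plunger below 0.002 m and contact force between the fingers and knob above 2 N and x of pan_orange in the frame of carrier above -0.01 m and y of pan_orange in the frame of carrier between -0.13 and -0.11 m and z of pan_orange in the frame of carrier between 0.058 and 0.067 m and linear speed of pan_orange below 0.02 m/s); the arm keeps its last pose, push and grip.
It fails at once if another pan, the spare lid, the bowl, a bottle, the shaker or the spoon moved more than 30 mm (distance of any of pan_green, pan_white, spare_lid, bowl, squeeze_bottle, salt_shaker, serving_spoon from where it was at the start of the episode above 0.03 m).
It also fails if it takes over 50 s, if anything falls off the work surface, if the arm or the gripper's body presses on something with over 40 N, if the wrist force passes 120 N, or if a joint passes its speed limit or range.

## Robot

A 6-joint arm with a two-finger parallel gripper is mounted at the origin on the work surface. World frame = base frame: x ahead of the robot, y to its left, z up, the work surface at z = 0. Lengths are in mm, angles in rad, forces in N, time in s.
With the tool pointing down it reaches from about 325 to 850 mm from the base axis. Payload 15.5 kg.
Tool frame: the origin (TCP) lies at the very end of the fingers, on their centre line; the grasp point (between the pads) lies 19 mm behind it; z points along the fingers, y is the line along which they close (so a half turn about z gives the same grasp; the last joint's range is limited). The gripper opens to 91 mm and grips with 3 to 60 N. Pads are 32 mm wide; open, the fingers measure 118 mm over their backs; the gripper's body (76 mm by 178 mm) begins 60 mm behind the grasp point.
Start: joints at [1.242, 0.494, 1.345, -0, 1.302, -0.096], TCP at [144.184, 608.142, 213.915] pointing down, gripper open.
Joint ranges: [-2.91, 2.91], [-0.82, 2.16], [0.22, 2.67], [-1.22, 4.37], [0.12, 2.79], [-3.08, 3.08]. Speed limits (rad/s): [1.89, 1.89, 2.57, 3.01, 3.01, 3.01].

## Interface

Orientations are given as a rotation vector (axis times angle).
In Python, from workcell import get_state, camera, sign_off gives the robot as it stands. The module is installed in compiled form; this text tells all that it offers.
- The arm moves only by the tool drive_tool, never from a script. Its argument "plan" is a list of rows, each an object of numbers: "grip": the opening, from 0 (shut) to 1 (fully open); "x", "y", "z": the shift along the tool's x, y, z in cm; "ax", "ay", "az": the turn, a rotation vector about the tool's x, y, z in degrees. A call has exactly 8 rows; each row shifts and turns the commanded pose from where the row before left it, along the tool's axes as they then stand; what a row does not reach is not made up. A row lasts 1/10 s, in which the tool goes at most 50 mm and 8.59 degrees, less where a joint would pass 70% of its speed; a pose out of reach is approached as far as the arm can. A call with a gripper value outside its range is refused whole. The fingers move at their own pace and stop on an object; the grip force is fixed at half the most. Time passes only in rows, so rows that do not move let the fingers close, or fill a call up. It gives the time, the measured TCP pose, the force, the opening and the grip force at its end, in the units of the state.
- get_state(): the state, without advancing time (a new reading comes with each control period).
- camera(name): name is "side" or "top" or "wrist"; returns a dict with "image" (480x640x3 uint8, red, green, blue), "fx", "fy", "cx", "cy" (pixels), "distortion" ([k1, k2, p1, p2, k3] as OpenCV has them; the pictures are not rectified), "rvec" (rotation vector, rad) and "tvec" (3), from world to camera coordinates, as OpenCV has them; the wrist camera has in their place "tool_from_camera" (4x4, takes a point from camera to tool coordinates, whose origin is the TCP and whose axes are the flange's). Camera axes: x right, y down, z forward; pixel columns grow to the right and rows downward; lengths in mm; the calibration is good to about 2 mm. A picture is of the moment at which its call begins: read the wrist's pose just before it. There is no depth.
- sign_off(): hands the job in; it is judged then, once.
The state is a dict: "time": time; "joint_positions": joint angles; "dq": joint speeds; "joint_efforts": joint torques, N m; "tool_pos": TCP position; "eef_rot": TCP orientation; "wrist_force": force on the tool from outside, world axes, zero at the start; "moment": the same for the moment, N m; "grip_width": finger opening in mm; "finger_force": force on a finger pad.
Only numpy, scipy, OpenCV 4.12 (cv2) and the standard library are available. Lean on these libraries where they do the work, as an engineer would, in place of code of your own. Each camera call takes 0.05 s, during which the arm holds its last target. There are 200 camera calls.

## Working session

There is one attempt and no reset: what is moved stays moved. The work goes in short steps, Python scripts to look and compute and a tool call to move; the robot and the scene stay as the last step left them, time stands still between calls to the robot, and variables do not carry over. Pictures are saved under pics/ and viewed, at most 10 in all, crops included, and the job is handed in when it is done.

Besides the shell and the picture viewer there is one more tool, called after "Request:" as name(argument=value, ...) on one line, values as JSON. drive_tool: Moves the arm, as the interface text tells. Its arguments: {"type":"object","properties":{"plan":{"type":"array","items":{"type":"object","properties":{"grip":{"type":"number"},"x":{"type":"number"},"y":{"type":"number"},"z":{"type":"number"},"ax":{"type":"number"},"ay":{"type":"number"},"az":{"type":"number"}}}}},"required":["plan"]}

```bash
mkdir -p pics; python3 - <<'E'
from workcell import get_state, camera
import cv2,pickle,numpy as np
s=get_state(); print({k:np.round(v,3).tolist() for k,v in s.items()})
for n in("side","top","wrist"):
    c=camera(n); pickle.dump(c,open(f"{n}0.pkl","wb")); cv2.imwrite(f"pics/{n}0.png",c["image"][:,:,::-1])
    print(n,{k:np.round(v,4).tolist() for k,v in c.items() if k!="image"})
E
```

```text
{'time': 0.0, 'joint_positions': [1.242, 0.494, 1.346, 0.0, 1.303, -0.095], 'dq': [-0.002, 0.0, -0.001, 0.0, -0.001, 0.0], 'joint_efforts': [0.002, -87.882, -38.186, 0.071, 0.053, -0.0], 'tool_pos': [144.05, 607.753, 213.322], 'eef_rot': [-0.365, -3.12, 0.002], 'wrist_force': [0.099, 0.443, -0.177], 'moment': [0.023, 0.031, 0.05], 'finger_force': 0.0, 'grip_width': 91.2}
side {'fx': 550.0631, 'fy': 550.0631, 'cx': 323.8438, 'cy': 242.3801, 'distortion': [0.0382, 0.0, 0.0, 0.0, 0.0], 'rvec': [2.3521, -0.153, 0.0854], 'tvec': [-492.8162, 120.2492, 1680.6842]}
top {'fx': 573.9753, 'fy': 573.9753, 'cx': 322.4492, 'cy': 247.8824, 'distortion': [-0.1463, 0.0, 0.0, 0.0, 0.0], 'rvec': [2.1739, -2.1828, 0.0732], 'tvec': [-18.8825, 523.2946, 1778.0287]}
wrist {'fx': 383.8024, 'fy': 383.8024, 'cx': 320.5301, 'cy': 235.3844, 'distortion': [-0.0464, 0.0, 0.0, 0.0, 0.0], 'tool_from_camera': [[0.0, -0.9606, -0.2778, 80.029], [1.0, 0.0002, -0.0005, -0.4168], [0.0006, -0.2778, 0.9606, -170.2525], [0.0, 0.0, 0.0, 1.0]]}
```

View pics/top0.png

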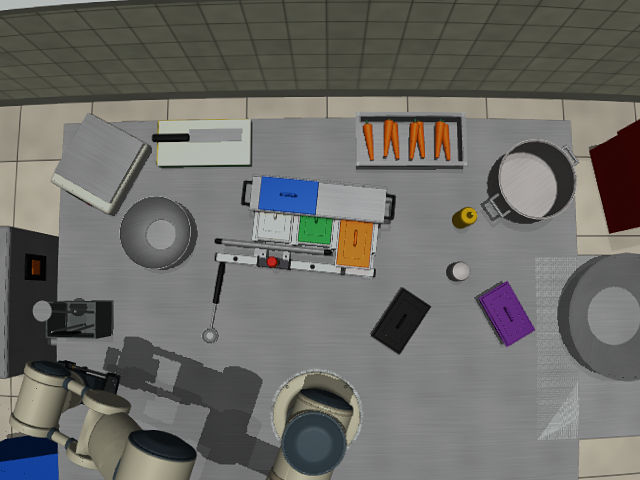

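View pics/side0.png

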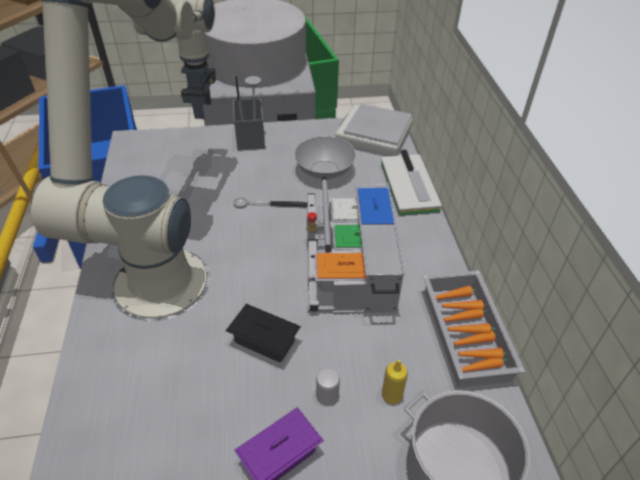

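Top view: the carrier is at about (245-395, 178-275), turned by a few degrees. The orange-lidded pan is at (355,243), pulled out in the right lane, and the red knob is at (271,262). Side view: the orange pan is at (342,265) and the knob at (312,216). Three pans could be confused: orange (355,243), black (401,321) and purple (506,314). Only the first has an orange lid and sits in the right lane; the black and purple ones stand on the bench. I'll confirm this in enlarged crops.

```bash
python3 - <<'E'
import cv2
t=cv2.imread("pics/top0.png")[170:290,205:405]; cv2.imwrite("pics/topc.png",cv2.resize(t,None,fx=4,fy=4,interpolation=cv2.INTER_CUBIC))
t=cv2.imread("pics/side0.png")[170:320,280:430]; cv2.imwrite("pics/sidec.png",cv2.resize(t,None,fx=4,fy=4,interpolation=cv2.INTER_CUBIC))
E
```

```text
(no output)
```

View pics/topc.png

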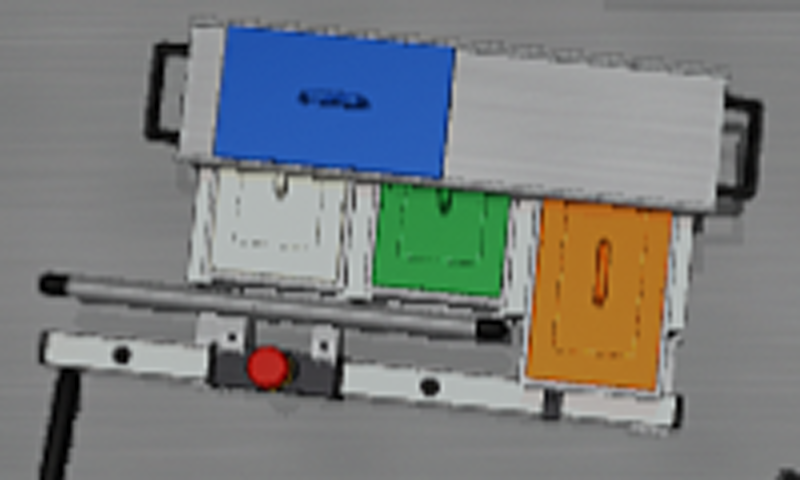

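View pics/sidec.png

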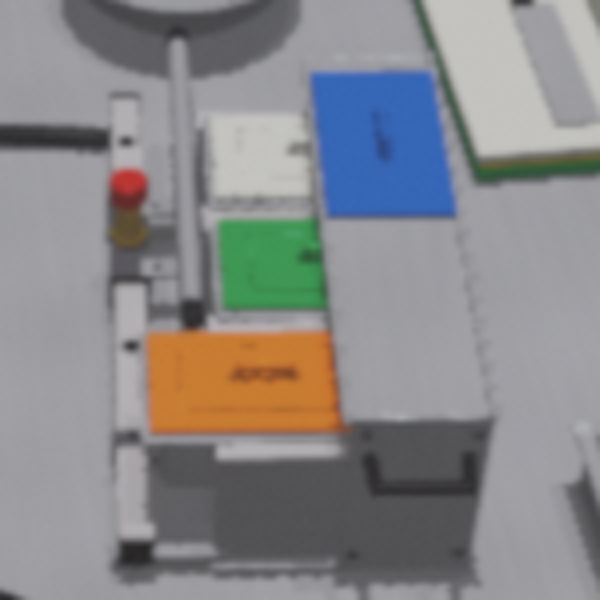

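Top crop: knob (268,367), tube holes (122,354) and (430,386), orange lid front corners (526,383) and (657,390). Side crop: the same knob (128,187), holes (126,141) and (130,345), lid front corners (148,336) and (152,430). It is confirmed as the orange-lidded pan in the right lane.

```bash
cat > h.py <<'E'
import cv2,pickle,numpy as np
from scipy.spatial.transform import Rotation as R
def ld(n): return pickle.load(open(n+".pkl","rb"))
def ext(c,pose=None):
    if "rvec" in c: return cv2.Rodrigues(np.array(c["rvec"]))[0],np.array(c["tvec"],float).ravel()
    T=np.eye(4);T[:3,:3]=R.from_rotvec(pose[1]).as_matrix();T[:3,3]=pose[0]
    M=np.linalg.inv(T@np.array(c["tool_from_camera"])); return M[:3,:3],M[:3,3]
def K(c): return np.array([[c["fx"],0,c["cx"]],[0,c["fy"],c["cy"]],[0,0,1]])
def und(c,p): return cv2.undistortPoints(np.array([[p]],float),K(c),np.array(c["distortion"]))[0,0]
def proj(c,X,pose=None):
    r,t=ext(c,pose); return cv2.projectPoints(np.atleast_2d(X).astype(float),cv2.Rodrigues(r)[0],t,K(c),np.array(c["distortion"]))[0][:,0]
def ray(c,p,pose=None):
    r,t=ext(c,pose); d=r.T@np.append(und(c,p),1); return -r.T@t,d/np.linalg.norm(d)
def tri(obs): # [(cam,pix,pose)]
    A=0;b=0
    for c,p,q in obs:
        o,d=ray(c,p,q);P=np.eye(3)-np.outer(d,d);A=A+P;b=b+P@o
    X=np.linalg.solve(A,b)
    return X,[float(np.linalg.norm(proj(c,X,q)[0]-p)) for c,p,q in obs]
def atz(c,p,z,q=None):
    o,d=ray(c,p,q); return o+d*(z-o[2])/d[2]
E
python3 - <<'E'
from h import *
from scipy.optimize import least_squares
t,s=ld("top0"),ld("side0")
T=lambda u,v:np.array([205+(u+.5)/4-.5,170+(v+.5)/4-.5]); S=lambda u,v:np.array([280+(u+.5)/4-.5,170+(v+.5)/4-.5])
def red(c,box):
    h=c["image"].astype(int); m=(h[...,0]>130)&(h[...,1]<70)&(h[...,2]<70); z=np.zeros_like(m);x0,x1,y0,y1=box;z[y0:y1,x0:x1]=1
    y,x=np.nonzero(m&z); return np.array([x.mean(),y.mean()]),len(x)
kt,n1=red(t,(255,290,245,280)); ks,n2=red(s,(295,330,200,240)); print(kt,n1,ks,n2)
pt={"knob":(kt,ks),"holeL":(T(122,354),S(126,141)),"holeN":(T(430,386),S(130,345)),
"oFL":(T(526,383),S(148,336)),"oFR":(T(657,390),S(152,430)),"gFL":(T(373,289),S(221,308-88)),"gFR":(T(500,297),S(224,308))}
W={}
for k,(a,b) in pt.items():
    X,e=tri([(t,a,None),(s,b,None)]); W[k]=X; print(k,X.round(1),np.round(e,2))
# carrier fit from knob+holes
M={"knob":(-150,120,103),"holeL":(-150,240,45),"holeN":(-150,0,45)}
def res(p,full=False):
    r=R.from_euler("z",p[2]); out=[]
    for k,m in M.items():
        X=r.apply(m)+[p[0],p[1],0]; out+=[proj(t,X)[0]-pt[k][0],proj(s,X)[0]-pt[k][1]]
    return np.ravel(out)
f=least_squares(res,[600,0,-.1]); print(f.x,f.fun.round(2)); np.save("car.npy",f.x)
r=R.from_euler("z",f.x[2])
for k in W: print(k,"carrier",r.inv().apply(W[k]-[f.x[0],f.x[1],0]).round(1))
E
```

```text
[271.36764706 261.22058824] 68 [311.63157895 215.47368421] 38
knob [476.1 131.1 103.9] [0.49 0.46]
holeL [489.  249.7  44.5] [0.54 0.49]
holeN [463.3  11.   44.4] [0.56 0.56]
oFL [464.5 -62.  129.5] [0.43 0.44]
oFR [ 456.8 -157.5  135.3] [0.19 0.2 ]
gFL [534.4  50.  132.6] [0.61 0.59]
gFR [525.4 -43.  132. ] [0.34 0.34]
[ 6.12462290e+02 -4.86742013e+00 -1.07671912e-01] [ 0.16  0.45  0.52  0.28 -0.11  0.49  0.52 -0.17 -0.14  0.56  0.54 -0.24]
knob carrier [-150.2  120.5  103.9]
holeL carrier [-150.1  239.9   44.5]
holeN carrier [-150.    -0.3   44.4]
oFL carrier [-141.   -72.7  129.5]
oFR carrier [-138.3 -168.5  135.3]
gFL carrier [-83.5  46.2 132.6]
gFR carrier [-82.5 -47.3 132. ]
```

View pics/wrist0.png

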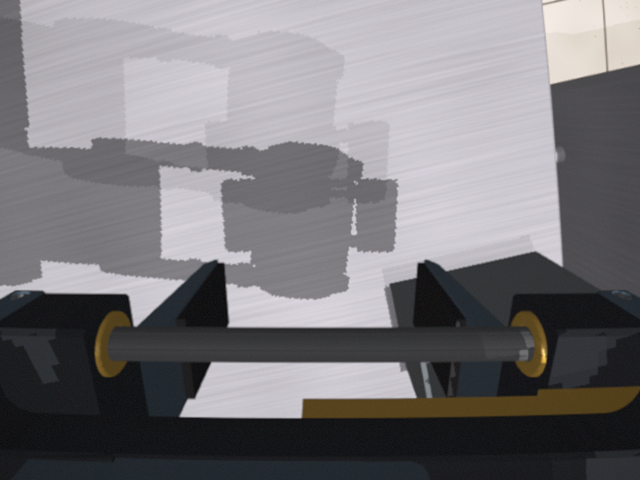

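The wrist view shows only the bench and the fingers at the start pose. The measured heights agree with the text: knob about 104, holes about 44.5. The orange lid front is at carrier x of about -140, so the pan is about 57 mm out. Next I work out the first move.

```bash
cat > go.py <<'E'
import sys,numpy as np
from h import *
from workcell import get_state
p=np.load("car.npy"); s=get_state(); c=R.from_euler("z",p[2])
Rt=R.from_matrix(c.as_matrix()@np.array([[-1,0,0],[0,1,0],[0,0,-1.]]))
Rc=R.from_rotvec(s["eef_rot"])
cur=c.inv().apply(np.array(s["tool_pos"])-[p[0],p[1],0])
print("t",round(s["time"],2),"carrier",cur.round(1),"turn",np.degrees((Rc.inv()*Rt).as_rotvec()).round(2),"F",c.inv().apply(s["wrist_force"]).round(1),"w",np.round(s["grip_width"],1),np.round(s["finger_force"],1))
if len(sys.argv)>3:
    d=np.array([float(a) for a in sys.argv[1:4]])-cur; print("shift cm",(d*[-1,1,-1]/10).round(2))
E
python3 go.py -185 -120 200
```

```text
t 0.15 carrier [-531.5  558.9  213.5] turn [-0.05 -0.01 -7.17] F [-0.4 -1.1  1.1] w 91.4 0.0
shift cm [-34.65 -67.89   1.35]
```

Request:
drive_tool(plan=[{"x": -2,"y": -2,"az": -7.2,"grip": 0},{"x": -2.5,"y": -3.8,"grip": 0},{"x": -2.5,"y": -3.8,"grip": 0},{"x": -2.5,"y": -3.8,"grip": 0},{"x": -2.5,"y": -3.8,"grip": 0},{"x": -2.2,"y": -4,"grip": 0},{"x": -2.2,"y": -4,"grip": 0},{"x": -2.2,"y": -4,"grip": 0}])

```text
schema error: expected keys grip, x, y, z, ax, ay, az
```

Request:
drive_tool(plan=[{"x": -2,"y": -4.2,"grip": 0},{"x": -2,"y": -4.2,"grip": 0},{"x": -2,"y": -4.2,"grip": 0},{"x": -2,"y": -4.2,"grip": 0},{"x": -1.5,"y": -4.2,"grip": 0},{"x": -1.5,"y": -4.2,"grip": 0},{"x": -1.5,"y": -4.2,"grip": 0},{"x": -1,"y": -3,"grip": 0}])

```text
schema error: expected keys grip, x, y, z, ax, ay, az
```

```bash
python3 go.py -185 -120 200
```

```text
t 0.15 carrier [-531.5  558.9  213.5] turn [-0.05 -0.01 -7.17] F [-0.4 -1.1  1.1] w 91.4 0.0
shift cm [-34.65 -67.89   1.35]
```

All seven keys are required in every row.

Request:
drive_tool(plan=[{"x": -2,"y": -2,"z": 0,"ax": 0,"ay": 0,"az": -7.2,"grip": 0},{"x": -2.5,"y": -3.8,"z": 0,"ax": 0,"ay": 0,"az": 0,"grip": 0},{"x": -2.5,"y": -3.8,"z": 0,"ax": 0,"ay": 0,"az": 0,"grip": 0},{"x": -2.5,"y": -3.8,"z": 0,"ax": 0,"ay": 0,"az": 0,"grip": 0},{"x": -2.5,"y": -3.8,"z": 0,"ax": 0,"ay": 0,"az": 0,"grip": 0},{"x": -2.2,"y": -4,"z": 0,"ax": 0,"ay": 0,"az": 0,"grip": 0},{"x": -2.2,"y": -4,"z": 0,"ax": 0,"ay": 0,"az": 0,"grip": 0},{"x": -2.2,"y": -4,"z": 0,"ax": 0,"ay": 0,"az": 0,"grip": 0}])

```text
time: 0.95
tool_pos: [295.2, 294.2, 213.9]
eef_rot: [0.168, 3.137, 0.0]
wrist_force: [1.0, 0.6, -0.1]
grip_width: 30.0
finger_force: 0.0
```

```bash
python3 go.py -185 -120 200
```

```text
t 0.95 carrier [-347.5  263.2  213.9] turn [0.   0.01 0.05] F [ 0.9  0.7 -0.1] w 30.0 0.0
shift cm [-16.25 -38.32   1.39]
```

Request:
drive_tool(plan=[{"x": -1.9,"y": -4.5,"z": 0,"ax": 0,"ay": 0,"az": 0,"grip": 0},{"x": -1.9,"y": -4.5,"z": 0,"ax": 0,"ay": 0,"az": 0,"grip": 0},{"x": -1.9,"y": -4.5,"z": 0,"ax": 0,"ay": 0,"az": 0,"grip": 0},{"x": -1.9,"y": -4.5,"z": 0,"ax": 0,"ay": 0,"az": 0,"grip": 0},{"x": -1.9,"y": -4.5,"z": 0,"ax": 0,"ay": 0,"az": 0,"grip": 0},{"x": -1.9,"y": -4.5,"z": 0,"ax": 0,"ay": 0,"az": 0,"grip": 0},{"x": -1.9,"y": -4.5,"z": 0,"ax": 0,"ay": 0,"az": 0,"grip": 0},{"x": -1.9,"y": -4.5,"z": 0,"ax": 0,"ay": 0,"az": 0,"grip": 0}])

```text
time: 1.75
tool_pos: [407.6, -80.1, 214.0]
eef_rot: [0.169, 3.137, -0.0]
wrist_force: [0.6, 1.3, -0.6]
grip_width: 0.4
finger_force: 0.0
```

```bash
cat > snap.py <<'E'
import sys,cv2,pickle
from workcell import get_state,camera
n=sys.argv[1]; s=get_state(); c=camera("wrist"); c["pose"]=(s["tool_pos"],s["eef_rot"]); pickle.dump(c,open(n+".pkl","wb")); cv2.imwrite(f"pics/{n}.png",c["image"][:,:,::-1])
E
python3 snap.py w1; python3 go.py -185 -120 140
```

```text
t 1.8 carrier [-192.  -102.6  214.3] turn [-0.16  0.18 -0.11] F [ 4.7 -4.1  0.1] w 0.8 0.0
shift cm [-0.7  -1.74  7.43]
```

View pics/w1.png

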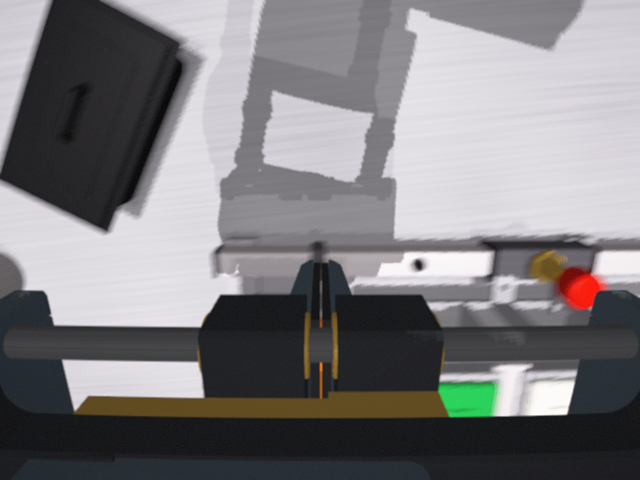

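The wrist view shows the closed fingers in front of the orange pan, with an orange sliver at (321,370). The next hole is at (419,265), the knob at (580,289), and the black look-alike at upper left.

```bash
python3 - <<'E'
from h import *
p=np.load("car.npy");c=R.from_euler("z",p[2]);w=ld("w1")
h=w["image"].astype(int); m=(h[...,0]>150)&(h[...,1]<60)&(h[...,2]<60); y,x=np.nonzero(m); print("knob px",x.mean(),y.mean(),len(x))
for n,px,z in(("hole",(419,265),45),("knob",(x.mean(),y.mean()),103)):
    X=atz(w,px,z,w["pose"]); print(n,X.round(1),c.inv().apply(X-[p[0],p[1],0]).round(1))
E
```

```text
knob px 581.7814269535673 291.2502831257078 883
hole [464.4   6.9  45. ] [-148.4   -4.3   45. ]
knob [478.9 126.3 103. ] [-146.9  116.   103. ]
```

Request:
drive_tool(plan=[{"x": -0.3,"y": -1.7,"z": 0,"ax": 0,"ay": 0,"az": 0,"grip": 0},{"x": 0,"y": 0,"z": 2,"ax": 0,"ay": 0,"az": 0,"grip": 0},{"x": 0,"y": 0,"z": 3,"ax": 0,"ay": 0,"az": 0,"grip": 0},{"x": 0,"y": 0,"z": 3,"ax": 0,"ay": 0,"az": 0,"grip": 0},{"x": 0,"y": 0,"z": 1.8,"ax": 0,"ay": 0,"az": 0,"grip": 0},{"x": 0,"y": 0,"z": 0,"ax": 0,"ay": 0,"az": 0,"grip": 0},{"x": 0,"y": 0,"z": 0,"ax": 0,"ay": 0,"az": 0,"grip": 0},{"x": 0,"y": 0,"z": 0,"ax": 0,"ay": 0,"az": 0,"grip": 0}])

```text
time: 2.6
tool_pos: [409.3, -95.3, 116.9]
eef_rot: [0.168, 3.136, -0.001]
wrist_force: [0.5, 0.6, -0.4]
grip_width: 0.5
finger_force: 0.0
```

```bash
python3 go.py -104 -120 116
```

```text
t 2.6 carrier [-192.2 -111.7  116.9] turn [-0.02  0.09  0.04] F [ 0.4  0.6 -0.4] w 0.5 0.0
shift cm [-8.82 -0.83  0.09]
```

Request:
drive_tool(plan=[{"x": -0.5,"y": -0.9,"z": 0,"ax": 0,"ay": 0,"az": 0,"grip": 0},{"x": -1,"y": 0,"z": 0,"ax": 0,"ay": 0,"az": 0,"grip": 0},{"x": -0.8,"y": 0,"z": 0,"ax": 0,"ay": 0,"az": 0,"grip": 0},{"x": -0.8,"y": 0,"z": 0,"ax": 0,"ay": 0,"az": 0,"grip": 0},{"x": -0.6,"y": 0,"z": 0,"ax": 0,"ay": 0,"az": 0,"grip": 0},{"x": -0.6,"y": 0,"z": 0,"ax": 0,"ay": 0,"az": 0,"grip": 0},{"x": -0.6,"y": 0,"z": 0,"ax": 0,"ay": 0,"az": 0,"grip": 0},{"x": -0.6,"y": 0,"z": 0,"ax": 0,"ay": 0,"az": 0,"grip": 0}])

```text
time: 3.4
tool_pos: [462.7, -109.8, 115.8]
eef_rot: [-0.168, -3.137, -0.0]
wrist_force: [-3.3, 0.4, 0.8]
grip_width: 0.6
finger_force: 1.4
```

```bash
python3 go.py -104 -120 116
```

```text
t 3.4 carrier [-137.6 -120.5  115.8] turn [ 0.01 -0.03  0.04] F [-3.3  0.   0.8] w 0.6 1.4
shift cm [-3.36  0.05 -0.02]
```

Contact at about 3 N, and the pan is sliding.

Request:
drive_tool(plan=[{"x": -0.5,"y": 0,"z": 0,"ax": 0,"ay": 0,"az": 0,"grip": 0},{"x": -0.5,"y": 0,"z": 0,"ax": 0,"ay": 0,"az": 0,"grip": 0},{"x": -0.5,"y": 0,"z": 0,"ax": 0,"ay": 0,"az": 0,"grip": 0},{"x": -0.5,"y": 0,"z": 0,"ax": 0,"ay": 0,"az": 0,"grip": 0},{"x": -0.4,"y": 0,"z": 0,"ax": 0,"ay": 0,"az": 0,"grip": 0},{"x": -0.2,"y": 0,"z": 0,"ax": 0,"ay": 0,"az": 0,"grip": 0},{"x": 0,"y": 0,"z": 0,"ax": 0,"ay": 0,"az": 0,"grip": 0},{"x": 0,"y": 0,"z": 0,"ax": 0,"ay": 0,"az": 0,"grip": 0}])

```text
time: 4.2
tool_pos: [488.6, -112.8, 116.1]
eef_rot: [0.168, 3.136, -0.0]
wrist_force: [-0.2, 0.6, 0.1]
grip_width: 0.4
finger_force: 0.0
```

```bash
python3 go.py -104 -120 116
```

```text
t 4.2 carrier [-111.6 -120.6  116.1] turn [-0.01  0.04  0.03] F [-0.2  0.6  0.1] w 0.4 0.0
shift cm [-0.76  0.06  0.01]
```

Request:
drive_tool(plan=[{"x": -0.2,"y": 0,"z": 0,"ax": 0,"ay": 0,"az": 0,"grip": 0},{"x": -0.2,"y": 0,"z": 0,"ax": 0,"ay": 0,"az": 0,"grip": 0},{"x": -0.15,"y": 0,"z": 0,"ax": 0,"ay": 0,"az": 0,"grip": 0},{"x": -0.1,"y": 0,"z": 0,"ax": 0,"ay": 0,"az": 0,"grip": 0},{"x": -0.1,"y": 0,"z": 0,"ax": 0,"ay": 0,"az": 0,"grip": 0},{"x": -0.1,"y": 0,"z": 0,"ax": 0,"ay": 0,"az": 0,"grip": 0},{"x": 0,"y": 0,"z": 0,"ax": 0,"ay": 0,"az": 0,"grip": 0},{"x": 0,"y": 0,"z": 0,"ax": 0,"ay": 0,"az": 0,"grip": 0}])

```text
time: 5.0
tool_pos: [495.9, -113.4, 115.8]
eef_rot: [-0.168, -3.135, -0.0]
wrist_force: [-8.7, 0.7, 4.9]
grip_width: 0.6
finger_force: 4.3
```

```bash
python3 go.py -104 -120 116
```

```text
t 5.0 carrier [-104.2 -120.5  115.8] turn [ 0.01 -0.09  0.03] F [-8.7 -0.2  4.9] w 0.6 4.3
shift cm [-0.02  0.05 -0.02]
```

Request:
drive_tool(plan=[{"x": -0.1,"y": 0,"z": 0,"ax": 0,"ay": 0,"az": 0,"grip": 0},{"x": -0.1,"y": 0,"z": 0,"ax": 0,"ay": 0,"az": 0,"grip": 0},{"x": 0,"y": 0,"z": 0,"ax": 0,"ay": 0,"az": 0,"grip": 0},{"x": 0,"y": 0,"z": 0,"ax": 0,"ay": 0,"az": 0,"grip": 0},{"x": 0,"y": 0,"z": 0,"ax": 0,"ay": 0,"az": 0,"grip": 0},{"x": 0,"y": 0,"z": 0,"ax": 0,"ay": 0,"az": 0,"grip": 0},{"x": 0,"y": 0,"z": 0,"ax": 0,"ay": 0,"az": 0,"grip": 0},{"x": 0,"y": 0,"z": 0,"ax": 0,"ay": 0,"az": 0,"grip": 0}])

```text
time: 5.8
tool_pos: [496.2, -113.4, 115.7]
eef_rot: [-0.168, -3.132, -0.001]
wrist_force: [-17.5, -0.6, 12.9]
grip_width: 0.6
finger_force: 9.1
```

```bash
python3 go.py -104 -120 116
```

```text
t 5.8 carrier [-103.9 -120.4  115.7] turn [ 0.02 -0.27  0.05] F [-17.3  -2.5  12.9] w 0.6 9.1
shift cm [ 0.01  0.04 -0.03]
```

The pan stays put at 17 N, so it is home. Now I back off and rise, then head to the knob.

Request:
drive_tool(plan=[{"x": 0.5,"y": 0,"z": 0,"ax": 0,"ay": 0,"az": 0,"grip": 0},{"x": 2,"y": 0,"z": 0,"ax": 0,"ay": 0,"az": 0,"grip": 0},{"x": 2.5,"y": 0,"z": 0,"ax": 0,"ay": 0,"az": 0,"grip": 0},{"x": 2.5,"y": 0,"z": -1.5,"ax": 0,"ay": 0,"az": 0,"grip": 0},{"x": 1.5,"y": 0,"z": -3,"ax": 0,"ay": 0,"az": 0,"grip": 0.66},{"x": 0,"y": 3,"z": -3,"ax": 0,"ay": 0,"az": 0,"grip": 0.66},{"x": 0,"y": 4.5,"z": -1,"ax": 0,"ay": 0,"az": 0,"grip": 0.66},{"x": 0,"y": 4.5,"z": 0,"ax": 0,"ay": 0,"az": 0,"grip": 0.66}])

```text
time: 6.6
tool_pos: [423.9, 16.0, 203.0]
eef_rot: [0.171, 3.131, -0.0]
wrist_force: [1.5, 0.2, 0.5]
grip_width: 29.5
finger_force: 0.0
```

Request:
drive_tool(plan=[{"x": 0,"y": 4.5,"z": 0,"ax": 0,"ay": 0,"az": 0,"grip": 0.66},{"x": 0,"y": 4,"z": 0,"ax": 0,"ay": 0,"az": 0,"grip": 0.66},{"x": 0,"y": 2,"z": 0,"ax": 0,"ay": 0,"az": 0,"grip": 0.66},{"x": 0,"y": 1,"z": 0,"ax": 0,"ay": 0,"az": 0,"grip": 0.66},{"x": 0,"y": 0,"z": 0,"ax": 0,"ay": 0,"az": 0,"grip": 0.66},{"x": 0,"y": 0,"z": 0,"ax": 0,"ay": 0,"az": 0,"grip": 0.66},{"x": 0,"y": 0,"z": 0,"ax": 0,"ay": 0,"az": 0,"grip": 0.66},{"x": 0,"y": 0,"z": 0,"ax": 0,"ay": 0,"az": 0,"grip": 0.66}])

```text
time: 7.4
tool_pos: [434.4, 128.5, 201.0]
eef_rot: [0.17, 3.137, -0.0]
wrist_force: [0.1, 0.1, -0.4]
grip_width: 60.1
finger_force: 0.0
```

```bash
python3 snap.py w2; python3 go.py -150 120 170; python3 - <<'E'
from h import *
p=np.load("car.npy");c=R.from_euler("z",p[2]);w=ld("w2")
h=w["image"].astype(int); m=(h[...,0]>110)&(h[...,1]<60)&(h[...,2]<60); y,x=np.nonzero(m); print("knob px",x.mean(),y.mean(),len(x),x.min(),x.max(),y.min(),y.max())
X=atz(w,(x.mean(),y.mean()),104,w["pose"]); print(X.round(1),c.inv().apply(X-[p[0],p[1],0]).round(1))
E
```

```text
t 7.45 carrier [-191.4  113.6  200.9] turn [-0.01  0.   -0.04] F [ 0.7 -0.8 -0.6] w 60.4 0.0
shift cm [-4.14  0.64  3.09]
knob px 327.7327065144392 288.5627938213566 1489 308 348 266 311
[473.8 129.3 104. ] [-152.3  118.5  104. ]
```

View pics/w2.png

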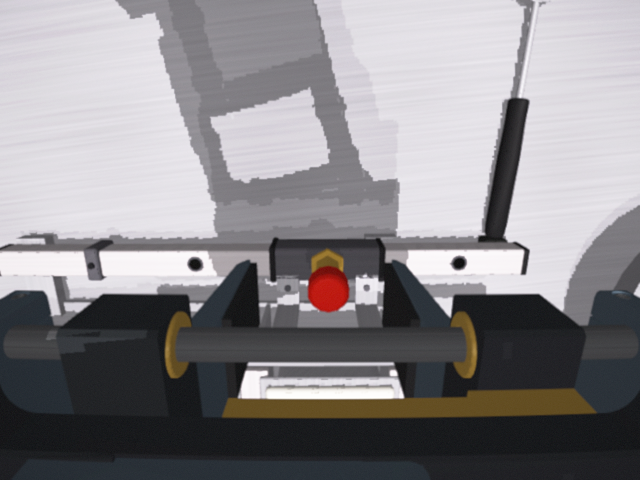

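Knob at (328,289), midway between the holes at (195,264) and (459,263). It is centred between the open fingers and agrees with the triangulated position to 2 mm. The spoon handle at (505,170) is clear. Moving over the knob, then down.

Request:
drive_tool(plan=[{"x": -1,"y": 0.5,"z": 0,"ax": 0,"ay": 0,"az": 0,"grip": 0.66},{"x": -2,"y": 0,"z": 0,"ax": 0,"ay": 0,"az": 0,"grip": 0.66},{"x": -1,"y": 0,"z": 1,"ax": 0,"ay": 0,"az": 0,"grip": 0.66},{"x": 0,"y": 0,"z": 2.5,"ax": 0,"ay": 0,"az": 0,"grip": 0.66},{"x": 0,"y": 0,"z": 2.5,"ax": 0,"ay": 0,"az": 0,"grip": 0.66},{"x": 0,"y": 0,"z": 1,"ax": 0,"ay": 0,"az": 0,"grip": 0.66},{"x": 0,"y": 0,"z": 0,"ax": 0,"ay": 0,"az": 0,"grip": 0.66},{"x": 0,"y": 0,"z": 0,"ax": 0,"ay": 0,"az": 0,"grip": 0.66}])

```text
time: 8.25
tool_pos: [475.0, 130.2, 131.3]
eef_rot: [0.168, 3.137, 0.0]
wrist_force: [0.3, -0.1, 0.2]
grip_width: 60.3
finger_force: 0.0
```

```bash
python3 snap.py w3; python3 go.py -151 119 85; python3 - <<'E'
from h import *
p=np.load("car.npy");c=R.from_euler("z",p[2]);w=ld("w3")
h=w["image"].astype(int); m=(h[...,0]>110)&(h[...,1]<60)&(h[...,2]<60); y,x=np.nonzero(m); print("knob px",x.mean(),y.mean(),len(x),x.min(),x.max(),y.min(),y.max())
w2=ld("w2")
m=[(w2,np.array([327.7,288.6]),w2["pose"]),(w,np.array([x.mean(),y.mean()]),w["pose"])]
X,e=tri(m); print(c.inv().apply(X-[p[0],p[1],0]).round(1),e)
E
```

```text
t 8.3 carrier [-150.9  119.6  131.7] turn [0.02 0.07 0.03] F [-0.7 -0.2  0.3] w 60.4 0.0
shift cm [ 0.01 -0.06  4.67]
knob px 319.6597197269134 273.7308659719727 2783 292 347 243 304
[-149.8  118.6   98.4] [0.03876438086253705, 0.05268427932915937]
```

View pics/w3.png

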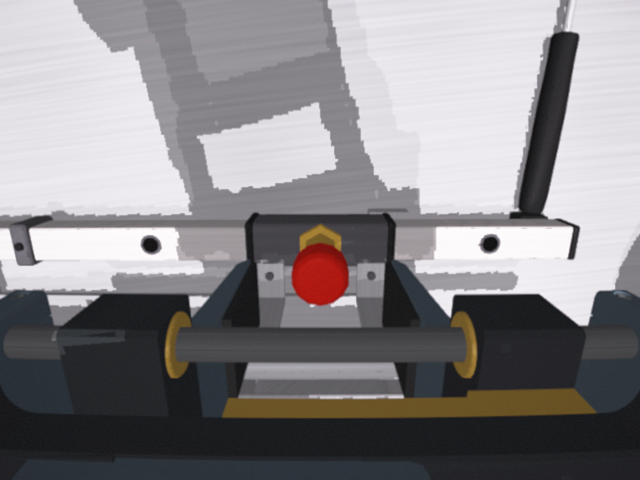

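Knob at (320,274), centred between the fingers, with the holes symmetric at (150,244) and (489,243). Descend and close.

Request:
drive_tool(plan=[{"x": 0,"y": -0.05,"z": 1.5,"ax": 0,"ay": 0,"az": 0,"grip": 0.66},{"x": 0,"y": 0,"z": 1.5,"ax": 0,"ay": 0,"az": 0,"grip": 0.66},{"x": 0,"y": 0,"z": 1.2,"ax": 0,"ay": 0,"az": 0,"grip": 0.66},{"x": 0,"y": 0,"z": 0.4,"ax": 0,"ay": 0,"az": 0,"grip": 0.66},{"x": 0,"y": 0,"z": 0,"ax": 0,"ay": 0,"az": 0,"grip": 0.66},{"x": 0,"y": 0,"z": 0,"ax": 0,"ay": 0,"az": 0,"grip": 0.66},{"x": 0,"y": 0,"z": 0,"ax": 0,"ay": 0,"az": 0,"grip": 0.2},{"x": 0,"y": 0,"z": 0,"ax": 0,"ay": 0,"az": 0,"grip": 0.2}])

```text
time: 9.1
tool_pos: [474.9, 129.7, 85.4]
eef_rot: [0.168, 3.136, 0.0]
wrist_force: [0.5, 1.0, 0.3]
grip_width: 47.2
finger_force: 0.0
```

Request:
drive_tool(plan=[{"x": 0,"y": 0,"z": 0,"ax": 0,"ay": 0,"az": 0,"grip": 0.1},{"x": 0,"y": 0,"z": 0,"ax": 0,"ay": 0,"az": 0,"grip": 0.1},{"x": 0,"y": 0,"z": 0,"ax": 0,"ay": 0,"az": 0,"grip": 0},{"x": 0,"y": 0,"z": 0,"ax": 0,"ay": 0,"az": 0,"grip": 0},{"x": 0,"y": 0,"z": 0,"ax": 0,"ay": 0,"az": 0,"grip": 0},{"x": 0,"y": 0,"z": 0,"ax": 0,"ay": 0,"az": 0,"grip": 0},{"x": 0,"y": 0,"z": 0,"ax": 0,"ay": 0,"az": 0,"grip": 0},{"x": 0,"y": 0,"z": 0,"ax": 0,"ay": 0,"az": 0,"grip": 0}])

```text
time: 9.9
tool_pos: [474.7, 129.7, 85.0]
eef_rot: [0.168, 3.137, 0.0]
wrist_force: [-0.2, 0.6, 5.7]
grip_width: 31.2
finger_force: 30.0
```

```bash
python3 go.py -151 119 95
```

```text
t 9.9 carrier [-151.4  118.9   85. ] turn [0.   0.01 0.03] F [-0.3  0.6  5.7] w 31.2 30.0
shift cm [-0.04  0.01 -1.  ]
```

Gripped: width 31.2 mm, 30 N. Draw the pin by about 11 mm.

Request:
drive_tool(plan=[{"x": 0,"y": 0,"z": -0.2,"ax": 0,"ay": 0,"az": 0,"grip": 0},{"x": 0,"y": 0,"z": -0.2,"ax": 0,"ay": 0,"az": 0,"grip": 0},{"x": 0,"y": 0,"z": -0.2,"ax": 0,"ay": 0,"az": 0,"grip": 0},{"x": 0,"y": 0,"z": -0.2,"ax": 0,"ay": 0,"az": 0,"grip": 0},{"x": 0,"y": 0,"z": -0.2,"ax": 0,"ay": 0,"az": 0,"grip": 0},{"x": 0,"y": 0,"z": -0.15,"ax": 0,"ay": 0,"az": 0,"grip": 0},{"x": 0,"y": 0,"z": 0,"ax": 0,"ay": 0,"az": 0,"grip": 0},{"x": 0,"y": 0,"z": 0,"ax": 0,"ay": 0,"az": 0,"grip": 0}])

```text
time: 10.7
tool_pos: [474.6, 129.6, 96.4]
eef_rot: [0.168, 3.137, 0.0]
wrist_force: [3.1, 2.0, -10.8]
grip_width: 31.2
finger_force: 30.0
```

```bash
python3 go.py -151 -1 96
```

```text
t 10.7 carrier [-151.5  118.9   96.4] turn [0.   0.   0.03] F [  2.8   2.3 -10.8] w 31.2 30.0
shift cm [ -0.05 -11.99   0.04]
```

Pulling 10.8 N, so the pin is out at about 11 mm. Slide to the right.

Request:
drive_tool(plan=[{"x": 0,"y": -0.4,"z": 0,"ax": 0,"ay": 0,"az": 0,"grip": 0},{"x": 0,"y": -0.8,"z": 0,"ax": 0,"ay": 0,"az": 0,"grip": 0},{"x": 0,"y": -0.8,"z": 0,"ax": 0,"ay": 0,"az": 0,"grip": 0},{"x": 0,"y": -0.8,"z": 0,"ax": 0,"ay": 0,"az": 0,"grip": 0},{"x": 0,"y": -0.8,"z": 0,"ax": 0,"ay": 0,"az": 0,"grip": 0},{"x": 0,"y": -0.8,"z": 0,"ax": 0,"ay": 0,"az": 0,"grip": 0},{"x": 0,"y": -0.8,"z": 0,"ax": 0,"ay": 0,"az": 0,"grip": 0},{"x": 0,"y": -0.8,"z": 0,"ax": 0,"ay": 0,"az": 0,"grip": 0}])

```text
time: 11.5
tool_pos: [468.2, 69.3, 96.5]
eef_rot: [0.168, 3.137, 0.0]
wrist_force: [4.0, 1.8, -10.9]
grip_width: 31.0
finger_force: 30.0
```

```bash
python3 go.py -151 -1 96
```

```text
t 11.5 carrier [-151.4   58.2   96.5] turn [0.   0.02 0.02] F [  3.8   2.2 -10.9] w 31.0 30.0
shift cm [-0.04 -5.92  0.05]
```

Request:
drive_tool(plan=[{"x": 0,"y": -0.8,"z": 0,"ax": 0,"ay": 0,"az": 0,"grip": 0},{"x": 0,"y": -0.8,"z": 0,"ax": 0,"ay": 0,"az": 0,"grip": 0},{"x": 0,"y": -0.8,"z": 0,"ax": 0,"ay": 0,"az": 0,"grip": 0},{"x": 0,"y": -0.8,"z": 0,"ax": 0,"ay": 0,"az": 0,"grip": 0},{"x": 0,"y": -0.8,"z": 0,"ax": 0,"ay": 0,"az": 0,"grip": 0},{"x": 0,"y": -0.8,"z": 0,"ax": 0,"ay": 0,"az": 0,"grip": 0},{"x": 0,"y": -0.8,"z": 0,"ax": 0,"ay": 0,"az": 0,"grip": 0},{"x": 0,"y": -0.4,"z": 0,"ax": 0,"ay": 0,"az": 0,"grip": 0}])

```text
time: 12.3
tool_pos: [461.9, 9.5, 96.5]
eef_rot: [0.169, 3.137, -0.0]
wrist_force: [5.3, 2.1, -10.8]
grip_width: 31.3
finger_force: 30.0
```

Request:
drive_tool(plan=[{"x": 0,"y": 0,"z": 0,"ax": 0,"ay": 0,"az": 0,"grip": 0},{"x": 0,"y": 0,"z": 0,"ax": 0,"ay": 0,"az": 0,"grip": 0},{"x": 0,"y": 0,"z": 0,"ax": 0,"ay": 0,"az": 0,"grip": 0},{"x": 0,"y": 0,"z": 0,"ax": 0,"ay": 0,"az": 0,"grip": 0},{"x": 0,"y": 0,"z": 0,"ax": 0,"ay": 0,"az": 0,"grip": 0},{"x": 0,"y": 0,"z": 0,"ax": 0,"ay": 0,"az": 0,"grip": 0},{"x": 0,"y": 0,"z": 0,"ax": 0,"ay": 0,"az": 0,"grip": 0},{"x": 0,"y": 0,"z": 0,"ax": 0,"ay": 0,"az": 0,"grip": 0}])

```text
time: 13.1
tool_pos: [462.0, 9.7, 96.5]
eef_rot: [0.168, 3.137, -0.001]
wrist_force: [5.0, -2.7, -11.3]
grip_width: 30.9
finger_force: 30.0
```

```bash
python3 go.py -151.4 -1.1 96
```

```text
t 13.1 carrier [-151.2   -1.7   96.5] turn [-0.03  0.03  0.04] F [  5.3  -2.2 -11.3] w 30.9 30.0
shift cm [0.02 0.06 0.05]
```

Slid about 120.5 mm. Trim +0.5 mm and lower.

Request:
drive_tool(plan=[{"x": 0,"y": 0.05,"z": 0,"ax": 0,"ay": 0,"az": 0,"grip": 0},{"x": 0,"y": 0,"z": 0.2,"ax": 0,"ay": 0,"az": 0,"grip": 0},{"x": 0,"y": 0,"z": 0.2,"ax": 0,"ay": 0,"az": 0,"grip": 0},{"x": 0,"y": 0,"z": 0.2,"ax": 0,"ay": 0,"az": 0,"grip": 0},{"x": 0,"y": 0,"z": 0,"ax": 0,"ay": 0,"az": 0,"grip": 0},{"x": 0,"y": 0,"z": 0,"ax": 0,"ay": 0,"az": 0,"grip": 0},{"x": 0,"y": 0,"z": 0,"ax": 0,"ay": 0,"az": 0,"grip": 0},{"x": 0,"y": 0,"z": 0,"ax": 0,"ay": 0,"az": 0,"grip": 0}])

```text
time: 13.9
tool_pos: [462.0, 10.3, 90.4]
eef_rot: [0.168, 3.137, -0.001]
wrist_force: [3.8, -3.4, -8.8]
grip_width: 31.2
finger_force: 30.0
```

```bash
python3 go.py -151.4 -1.1 85
```

```text
t 13.9 carrier [-151.2   -1.1   90.4] turn [-0.02  0.03  0.04] F [ 4.2 -3.  -8.8] w 31.2 30.0
shift cm [ 0.02 -0.    0.54]
```

The spring force matches a lift of about 5.5 mm, which is below the 8 mm riding height, so the pin is in the hole. Lower it fully.

Request:
drive_tool(plan=[{"x": 0,"y": 0,"z": 0.2,"ax": 0,"ay": 0,"az": 0,"grip": 0},{"x": 0,"y": 0,"z": 0.2,"ax": 0,"ay": 0,"az": 0,"grip": 0},{"x": 0,"y": 0,"z": 0.15,"ax": 0,"ay": 0,"az": 0,"grip": 0},{"x": 0,"y": 0,"z": 0.05,"ax": 0,"ay": 0,"az": 0,"grip": 0},{"x": 0,"y": 0,"z": 0,"ax": 0,"ay": 0,"az": 0,"grip": 0},{"x": 0,"y": 0,"z": 0,"ax": 0,"ay": 0,"az": 0,"grip": 0},{"x": 0,"y": 0,"z": 0,"ax": 0,"ay": 0,"az": 0,"grip": 0},{"x": 0,"y": 0,"z": 0,"ax": 0,"ay": 0,"az": 0,"grip": 0}])

```text
time: 14.7
tool_pos: [462.2, 10.6, 85.0]
eef_rot: [0.168, 3.136, -0.0]
wrist_force: [1.2, -1.6, 10.2]
grip_width: 31.2
finger_force: 30.0
```

```bash
python3 go.py -151.4 -1.1 85; python3 - <<'E'
from workcell import camera
import cv2
i=camera("top")["image"][170:290,205:405,::-1]; j=camera("side")["image"][170:320,280:430,::-1]
a=cv2.resize(i,None,fx=2,fy=2,interpolation=cv2.INTER_CUBIC);b=cv2.resize(j,None,fx=2.6,fy=2.6,interpolation=cv2.INTER_CUBIC)
a=cv2.copyMakeBorder(a,0,b.shape[0]-a.shape[0],0,0,cv2.BORDER_CONSTANT); cv2.imwrite("pics/end.png",cv2.hconcat([a,b]))
E
```

```text
t 14.7 carrier [-151.1   -0.8   85. ] turn [-0.01  0.07  0.04] F [ 1.4 -1.5 10.2] w 31.2 30.0
shift cm [ 0.03 -0.03 -0.  ]
```

View pics/end.png

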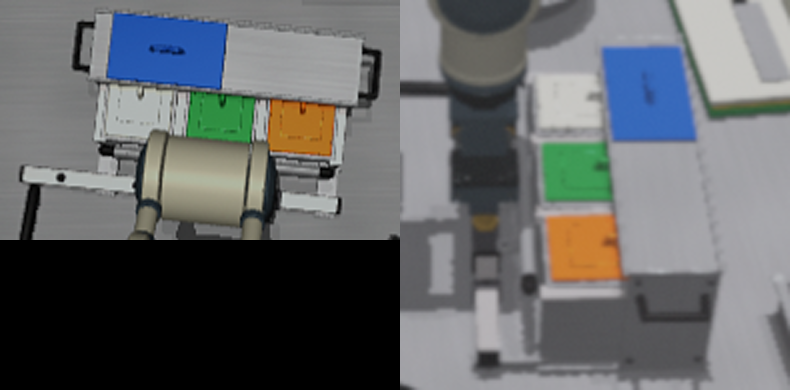

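The final picture shows the orange pan level with the other home pans (top crop at (302,125)). The bar end stands before all three lanes (top crop at (325,172), side crop at (530,280)). The TCP is back at the height where I gripped the knob (85.0), and the knob is seated with a 10 N upward reaction and a 30 N grip.

```bash
python3 -c "
from workcell import sign_off
print(sign_off())"
```

```text
the job is handed in; nothing more can be done
None
```

I handed the job in; no verdict came back. By my readings, the orange pan is home, the keeper pin is fully down in the next hole with the bar across all three lanes, and the gripper still holds the knob at 30 N.

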